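Steer the positioning laser onto its mark and lock the mirror

ROBOT

A 6-joint arm with a two-finger parallel gripper is mounted at the origin on the work surface. World frame = base frame: x ahead of the robot, y to its left, z up, the work surface at z = 0. Lengths are in m, angles in degrees, forces in N, time in s.
With the tool pointing down it reaches from about 0.3 to 0.75 m from the base axis. Payload 8.5 kg.
Tool frame: the origin (TCP) lies on the centre line of the jaws, within the pads' length; the fingertips stand 22 mm ahead of it and the grasp point (between the pads) lies 3 mm ahead of it (env.tip_reach is the distance from the TCP to the fingertips, in m); y points along the fingers, z is the direction in which the jaws open and shut, and the axes are right-handed (so a half turn about y gives the same grasp; the last joint's range is limited). The gripper opens to 85 mm and grips with 20 to 120 N. Pads are 22 mm wide; open, the fingers measure 114 mm over their backs; the gripper's body (76 mm by 85 mm) begins 54 mm behind the grasp point. The pads swing forward as they close: fully open they stand 13 mm farther back than shut.
Start: joints at [60.43, 21.807, 74.336, -0, 83.858, -12.336], TCP at [0.163, 0.525, 0.253] pointing down, gripper open.
Joint ranges: [-178.18, 178.18], [-50.72, 133.34], [12.68, 142.11], [-81.47, 261.47], [9.98, 163.14], [-165.26, 165.26]. Speed limits (degrees/s): [136.94, 136.94, 180, 180, 180, 180].

INTERFACE

Orientations are given as a 3x3 rotation matrix whose columns are the frame's x, y, z axes.
In Python, from rig import env, get_image gives the robot as it stands. The module is installed in compiled form; this text tells all that it offers.
- The arm moves only by the tool carry_out, never from a script. Its argument "targets" is a list that holds one entry, the list of rows, each a list of 7 numbers: the closure, from 0 (fully open) to 1 (shut), then the shift along the world's x, y, z in mm, then the turn, a rotation vector about the world's x, y, z in degrees. In form: [[[claw, dx, dy, dz, ax, ay, az], ...]]. A call has 1 to 20 rows; each row is the pose to reach, as a shift and turn from the pose commanded when the call began; what a row does not reach only later rows make up. A row lasts 1/12 s, in which the tool goes at most 41.7 mm and 7.16 degrees, less where a joint would pass 70% of its speed; a pose out of reach is approached as far as the arm can. A call with a gripper value outside its range is refused whole. The fingers move at their own pace and stop on an object; "squeeze" is the grip in N (left out, the last holds). Time passes only in rows, so rows that repeat a pose let the fingers close. It gives the time, the measured TCP pose, the force and the opening at its end, in the units of the state.
- env.observe(): the state, without advancing time (a new reading comes with each control period).
- get_image(name): name is "side" or "top" or "wrist"; returns a dict with "img" (480x640x3 uint8, red, green, blue), "fx", "fy", "cx", "cy" (pixels), "rvec" (rotation vector, rad) and "tvec" (3), from world to camera coordinates, as OpenCV has them. Camera axes: x right, y down, z forward; pixel columns grow to the right and rows downward; lengths in m; the calibration is good to about 2 mm. A picture is of the moment at which its call begins. There is no depth.
- env.close_job(): hands the job in, once; it reports no verdict.
The state is a dict: "time_s": time; "q": joint angles; "qvel": joint speeds; "joint_efforts": joint torques, N m; "position": TCP position; "tool_rot": TCP orientation; "ft_force": force on the tool from outside, world axes, zero at the start; "wrist_torque": the same for the moment, N m; "grip_width": finger opening in m.
Only numpy, scipy, OpenCV 4.12 (cv2) and the standard library are available. Lean on these libraries where they do the work, as an engineer would, in place of code of your own. Each camera call takes 0.05 s, during which the arm holds its last target.

TASK

Aim the positioning laser: turn the two cranked screws on top of the mirror mount, one after the other, by pushing their black and white knobs round, until the red light spot lies wholly inside the green ring on the white screen. Only then swing the red locking lever counter-clockwise (towards the screen) all the way to its stop. Leave the spot inside the green ring and leave the cup and the pine block standing on the fixture's board where they are.

Things in the scene. Friction and masses are not known exactly. Their poses are not given: they have to be found in the camera images.
- fixture: Beam-steering fixture, fixed to the table: wooden board 200 x 540 x 12 mm with laser, mirror mount and screen. Origin: on the table under the middle of the mirror mount; x across the beam, away from the robot; y along the beam, from the black laser tube (y about -0.12) to the white level screen; z up.
- mount_top (a point): Middle of the mirror mount's aluminium top plate (130 mm along fixture y, x from -0.085 to +0.065), on its upper face, 194 mm above the table; the mirror hangs face down below. On it stand two cranked screws and a red locking lever: arms' upper faces 211 mm above the table, the three knobs' tops 246 mm; nothing else there rises above 211 mm.
- screen (a point): Centre of the upper face of the white level screen, 130 mm along fixture x by 160 mm along y, 16 mm above the table, at fixture y +0.21.
- long_screw_knob (a point): Upright knob (cylinder 14 mm dia, its bare upper part 31 mm tall, from 15 mm below to 16 mm above this point; the point is on its own axis) at the end of a flat steel crank arm, 42 mm from the screw's vertical axis; BLACK knob. Push it sideways round its circle, with closed fingers beside it.
- long_screw_axis (a point): A point on the vertical axis of the black-knobbed screw, at the height of the knob's point (fixture x 0, y -0.045).
- long_screw (a joint): Angle of the black-knobbed screw, rad, -1.7 to 1.7 (stops), positive counter-clockwise seen from above; at 0 its crank points along fixture -y (within 7 degrees). Each +1 rad moves the spot 30 mm along fixture -y (towards the mirror mount), within 7 degrees. Stiff (0.08 N m, about 2 N at the knob), stays where it is left.
- cross_screw_knob (a point): Upright knob (cylinder 14 mm dia, its bare upper part 31 mm tall, from 15 mm below to 16 mm above this point; the point is on its own axis) at the end of a flat steel crank arm, 42 mm from the screw's vertical axis; WHITE knob. Push it sideways round its circle, with closed fingers beside it.
- cross_screw_axis (a point): A point on the vertical axis of the white-knobbed screw, at the height of the knob's point (fixture x -0.04, y +0.045).
- cross_screw (a joint): Angle of the white-knobbed screw, rad, -1.7 to 1.7 (stops), positive counter-clockwise seen from above; at 0 its crank points along fixture +y. Each +1 rad swings the spot about 24 mm (21 to 27) along fixture -x, on a shallow arc about the black-knobbed screw's axis (0.094 rad of arc). Stiff (0.08 N m), stays where it is left.
- lock_knob (a point): Upright RED knob of the red locking lever, same sizes and same 42 mm radius as the crank knobs.
- lock_axis (a point): A point on the vertical axis of the red locking lever, at the height of its knob's point (fixture x +0.045, y +0.04).
- lock (a joint): Angle of the red locking lever, rad: 0 unlocked (lever points along fixture +x), 1.2 fully locked against its stop; positive counter-clockwise seen from above (towards fixture +y, the screen). Stiff (0.06 N m), stays where it is left.
- spot_center (a point): Centre of the red light spot (14 mm dia) on the white screen. It is only light: it cannot be pushed, it follows the two screws.
- green_ring_center (a point): Centre of the green ring painted on the white screen (inner dia 28 mm, outer 38 mm): the mark for the spot. Three more rings, blue, yellow and grey, lie beside it and are not for this job; which ring is where varies.
- cup: Small clear plastic cup, 52 mm dia, 50 mm tall, standing on the fixture's board beside the laser; bystander, origin at its underside.
- block: Pine block 40 x 60 x 35 mm on the fixture's board beside the mirror mount; bystander, origin at its underside.

How it is judged:
By the outcome, as a careful person would: the job done as asked, in the order asked, and still so for the second after the job is handed in, with the robot touching nothing.
It also fails if it takes over 58 s, if anything falls off the work surface, if the arm or the gripper's body presses on something with over 40 N, if the wrist force passes 120 N, or if a joint passes its speed limit or range.

## Working session

There is one attempt and no reset: what is moved stays moved. The work goes in short steps, Python scripts to look and compute and a tool call to move; the robot and the scene stay as the last step left them, time stands still between calls to the robot, and variables do not carry over. Pictures are saved under pics/ and viewed, and the job is handed in when it is done.

Besides the shell and the picture viewer there is one more tool, called after "Emit:" as a command line: name --argument value ..., lists and objects as JSON in quotes. carry_out: Moves the arm, as the interface text tells. Its arguments: {"type":"object","properties":{"targets":{"type":"array"},"squeeze":{"type":"number"}},"required":["targets"]}

```bash
mkdir -p pics
python3 - <<'E'
from rig import env,get_image
import cv2,numpy as np
o=env.observe()
for k in o: print(k,np.round(o[k],3).tolist())
print(env.tip_reach)
for n in ["side","top","wrist"]:
    d=get_image(n); cv2.imwrite(f"pics/{n}0.png",d["img"][:,:,::-1])
    R=cv2.Rodrigues(np.array(d["rvec"]))[0]; print(n,d["fx"],d["cx"],d["cy"],(-R.T@np.array(d["tvec"]).ravel()).round(3),R[2].round(2))
E
```

```text
time_s 0.0
q [60.429, 21.842, 74.385, -0.001, 83.858, -12.336]
qvel [-0.015, 0.068, -0.014, -0.003, -0.004, -0.016]
joint_efforts [0.001, -44.847, -23.128, -0.0, 0.005, 0.0]
position [0.163, 0.525, 0.253]
tool_rot [[0.955, -0.001, 0.296], [-0.296, -0.001, 0.955], [-0.0, -1.0, -0.001]]
ft_force [-0.615, 0.507, 0.574]
wrist_torque [-0.002, 0.054, -0.027]
grip_width 0.085
0.022
side 440.8001824174827 308.506625858721 247.0964752016688 [0.285 0.493 0.646] [ 0.42 -0.6  -0.68]
top 519.019921819005 325.45773282183404 246.98086111031694 [0.495 0.066 1.121] [ 0.11 -0.01 -0.99]
wrist 340.45848720838853 323.3319981384145 239.48389423953924 [0.098 0.545 0.373] [ 0.25 -0.08 -0.96]
```

View pics/side0.png

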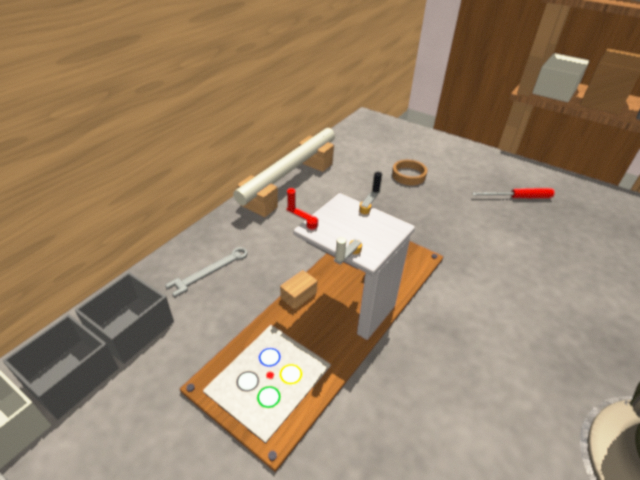

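View pics/top0.png

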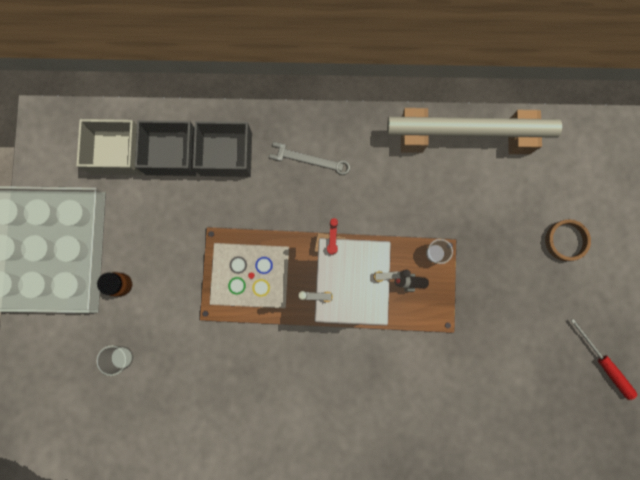

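```bash
cat > h.py <<'E'
from rig import env,get_image
import cv2,numpy as np
def cam(n):
    d=get_image(n); d["R"]=cv2.Rodrigues(np.array(d["rvec"],float))[0]; d["t"]=np.array(d["tvec"],float).ravel(); return d
def ray(d,u,v,z):
    c=-d["R"].T@d["t"]; r=d["R"].T@np.array([(u-d["cx"])/d["fx"],(v-d["cy"])/d["fy"],1])
    return c+r*(z-c[2])/r[2]
def proj(d,P):
    p=d["R"]@np.array(P)+d["t"]; return np.array([d["fx"]*p[0]/p[2]+d["cx"],d["fy"]*p[1]/p[2]+d["cy"]])
def blobs(m,amin=8):
    n,l,s,c=cv2.connectedComponentsWithStats(m.astype(np.uint8))
    return [(tuple(c[i].round(2)),s[i].tolist()) for i in range(1,n) if s[i][4]>=amin]
def hsv(d): return cv2.cvtColor(d["img"],cv2.COLOR_RGB2HSV)
def crop(d,x0,y0,x1,y1,s,name): cv2.imwrite(name,cv2.resize(d["img"][y0:y1,x0:x1,::-1],None,fx=s,fy=s,interpolation=cv2.INTER_CUBIC))
E
python3 - <<'E'
from h import *
d=cam("top"); crop(d,190,210,470,345,2.8,"pics/topz.png")
s=cam("side"); crop(s,180,150,460,470,1.85,"pics/sidez.png")
for dd,n in((d,"top"),(s,"side")):
    h=hsv(dd); H,S,V=[h[:,:,i].astype(int) for i in range(3)]
    for nm,m in (("green",(H>45)&(H<80)&(S>120)),("blue",(H>100)&(H<130)&(S>120)),("yellow",(H>24)&(H<34)&(S>120)),("red",((H<4)|(H>176))&(S>180)&(V>120))):
        for c,st in blobs(m): print(n,nm,c,st,ray(dd,*c,0.016).round(4),ray(dd,*c,0.23).round(4))
E
```

```text
top yellow (np.float64(261.45), np.float64(287.74)) [253, 280, 17, 16, 47] [0.5281 0.1919 0.016 ] [0.5218 0.1675 0.23  ]
top red (np.float64(619.63), np.float64(378.26)) [603, 357, 34, 42, 386] [ 0.3492 -0.5625  0.016 ] [ 0.3775 -0.4408  0.23  ]
side green (np.float64(268.0), np.float64(398.11)) [257, 387, 23, 20, 76] [0.5283 0.2468 0.016 ] [0.4456 0.3304 0.23  ]
side blue (np.float64(278.15), np.float64(357.0)) [276, 351, 4, 13, 13] [0.5614 0.1801 0.016 ] [0.4674 0.2863 0.23  ]
side blue (np.float64(260.5), np.float64(359.5)) [259, 354, 6, 11, 14] [0.5819 0.201  0.016 ] [0.481  0.3001 0.23  ]
side yellow (np.float64(290.51), np.float64(374.24)) [280, 364, 22, 20, 108] [0.5253 0.1937 0.016 ] [0.4436 0.2953 0.23  ]
side red (np.float64(299.69), np.float64(209.9)) [287, 188, 30, 41, 344] [ 0.7681 -0.1606  0.016 ] [0.6039 0.0614 0.23  ]
side red (np.float64(533.33), np.float64(192.98)) [514, 189, 40, 9, 343] [ 0.3456 -0.556   0.016 ] [ 0.325  -0.1995  0.23  ]
side red (np.float64(269.56), np.float64(374.92)) [267, 373, 6, 5, 25] [0.5517 0.2144 0.016 ] [0.4611 0.3089 0.23  ]
```

View pics/topz.png

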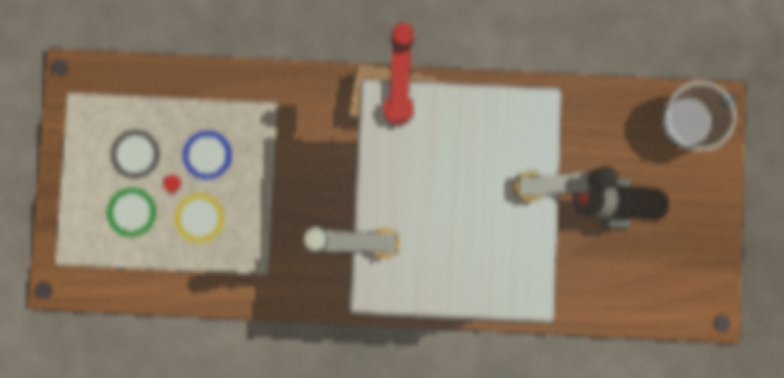

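View pics/sidez.png

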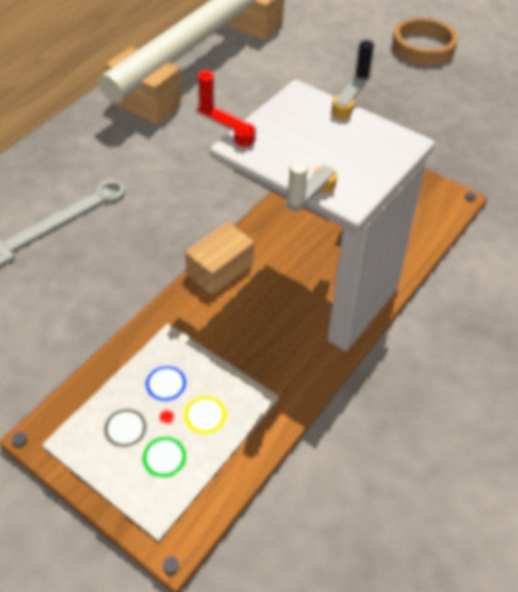

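View pics/wrist0.png

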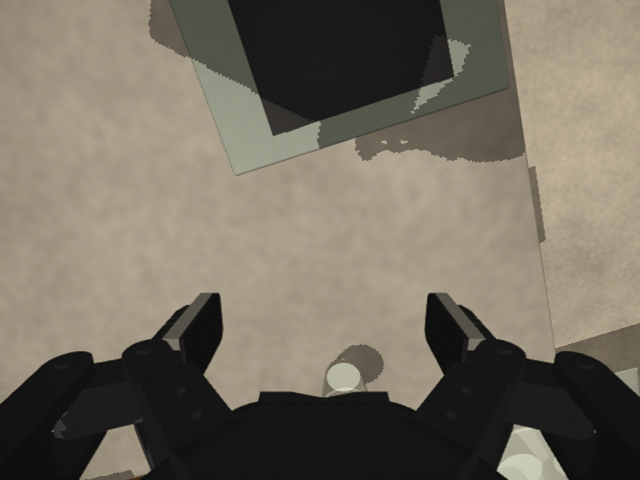

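```bash
cat >> h.py <<'E'
def ell(dd,m):
    p=np.argwhere(m)[:,::-1].astype(np.float32)
    hull=cv2.convexHull(p); return cv2.fitEllipse(hull) if len(hull)>=5 else None
E
python3 - <<'E'
from h import *
d=cam("top")
z=lambda u,v:(u/2.8+190-.3,v/2.8+210-.3)
B=[(45,50),(745,82),(740,343),(27,310)]
b=np.array([ray(d,*z(*p),0.012) for p in B]); print("board",b.round(4).tolist())
loc=np.array([[.1,.27],[.1,-.27],[-.1,-.27],[-.1,.27]]) # guess of extents
P=[(362,80),(560,88),(553,321),(351,312)]
p=np.array([ray(d,*z(*q),0.194) for q in P]); print("plate",p.round(4).tolist(), np.linalg.norm(p-np.roll(p,-1,0),axis=1))
S=[(67,93),(277,102),(266,273),(56,265)]
s=np.array([ray(d,*z(*q),0.016) for q in S]); print("screen",s.round(4).tolist(),np.linalg.norm(s-np.roll(s,-1,0),axis=1))
pl=np.array([[.065,.065],[.065,-.065],[-.085,-.065],[-.085,.065]])
sl=np.array([[.065,.29],[.065,.13],[-.065,.13],[-.065,.29]])
L=np.vstack([pl,sl]);W=np.vstack([p,s])[:,:2]
lc,wc=L.mean(0),W.mean(0); H=(L-lc).T@(W-wc); U,_,Vt=np.linalg.svd(H); R=(Vt.T@U.T); t=wc-R@lc
print("yaw",np.degrees(np.arctan2(R[1,0],R[0,0])),"t",t); print(((L@R.T+t)-W).round(4).tolist())
print("board local",((b[:,:2]-t)@R).round(4).tolist())
for n,u,v in(("spot",172,184),("green",131,213),("blue",207,155),("grey",134,154),("yel",199,218)):
    w=ray(d,*z(u,v),.016); print(n,w.round(4),((w[:2]-t)@R).round(4))
for n,u,v,h in(("red",403,33,.246),("white",315,238,.246),("black",603,178,.246)):
    w=ray(d,*z(u,v),h); print(n,w.round(4),((w[:2]-t)@R).round(4))
for n,l in(("long",(0,-.045)),("cross",(-.04,.045)),("lock",(.045,.04))): print(n,(R@l+t).round(4))
s=cam("side"); zz=lambda u,v:(u/1.85+180-.25,v/1.85+150-.25)
for n,u,v,h in(("spot",167,417,.016),("green",165,457,.016),("red",206,75,.246),("white",298,168,.246),("black",366,44,.246),("sc",43,445,.016),("sc",158,540,.016),("sc",277,401,.016),("pl",434,145,.194),("pl",359,222,.194),("pl",212,150,.194),("pl",296,80,.194)):
    w=ray(s,*zz(u,v),h); print("side",n,w.round(4),((w[:2]-t)@R).round(4))
E
```

```text
board [[0.6559, 0.3156, 0.012], [0.6389, -0.2237, 0.012], [0.4399, -0.2171, 0.012], [0.4577, 0.3216, 0.012]]
plate [[0.613, 0.0706, 0.194], [0.6097, -0.0569, 0.194], [0.4613, -0.0524, 0.194], [0.4652, 0.0753, 0.194]] [0.12746059 0.14848619 0.12779431 0.14786644]
screen [[0.6224, 0.2967, 0.016], [0.6177, 0.1362, 0.016], [0.4878, 0.1418, 0.016], [0.4917, 0.3002, 0.016]] [0.16055444 0.13007833 0.15844508 0.13073039]
yaw -1.9016395514550766 t [0.54761568 0.00882111]
[[0.0017, 0.0011], [0.0007, -0.0014], [-0.0008, -0.0009], [-0.0004, 0.0013], [-0.0002, -0.0002], [-0.0008, 0.0004], [-0.0008, -0.0008], [0.0006, 0.0007]]
board local [[0.098, 0.3102], [0.0989, -0.2294], [-0.1001, -0.2294], [-0.1003, 0.3096]]
spot [0.554  0.2145 0.016 ] [-0.0005  0.2058]
green [0.5316 0.2449 0.016 ] [-0.0239  0.2354]
blue [0.5764 0.1886 0.016 ] [0.0228 0.1806]
grey [0.5764 0.2441 0.016 ] [0.0209 0.2361]
yel [0.5285 0.1934 0.016 ] [-0.0252  0.1838]
red [0.6356 0.0457 0.246 ] [0.0868 0.0398]
white [0.5106 0.0971 0.246 ] [-0.0399  0.087 ]
black [ 0.549  -0.0759  0.246 ] [ 0.0042 -0.0847]
long [ 0.5461 -0.0362]
cross [0.5091 0.0551]
lock [0.5939 0.0473]
side spot [0.5509 0.2143 0.016 ] [-0.0036  0.2054]
side green [0.5285 0.2442 0.016 ] [-0.0269  0.2347]
side red [0.6318 0.046  0.246 ] [0.0829 0.04  ]
side white [0.5061 0.0995 0.246 ] [-0.0445  0.0893]
side black [ 0.5463 -0.076   0.246 ] [ 0.0015 -0.0848]
side sc [0.6184 0.2959 0.016 ] [0.0612 0.2892]
side sc [0.4891 0.3008 0.016 ] [-0.0681  0.2899]
side sc [0.4825 0.1451 0.016 ] [-0.0696  0.1341]
side pl [ 0.4563 -0.0463  0.194 ] [-0.0895 -0.0581]
side pl [0.4628 0.0736 0.194 ] [-0.0869  0.0619]
side pl [0.6064 0.0723 0.194 ] [0.0567 0.0654]
side pl [ 0.6036 -0.0562  0.194 ] [ 0.0581 -0.0631]
```

Emit:
carry_out --targets '[[[1, 0, 0, 30, 0, 0, 0], [1, 20, -30, 57, 0, 0, 2], [1, 40, -60, 57, 0, 0, 5], [1, 60, -90, 57, 0, 0, 10], [1, 83, -120, 57, 0, 0, 15], [1, 103, -150, 57, 0, 0, 19.5], [1, 124, -180, 57, 0, 0, 19.5], [1, 144, -210, 57, 0, 0, 19.5], [1, 165, -240, 57, 0, 0, 19.5], [1, 186, -270, 57, 0, 0, 19.5], [1, 206, -300, 57, 0, 0, 19.5], [1, 227, -330, 57, 0, 0, 19.5], [1, 248, -360, 57, 0, 0, 19.5], [1, 268, -390, 57, 0, 0, 19.5], [1, 289, -420, 57, 0, 0, 19.5], [1, 310, -450, 57, 0, 0, 19.5], [1, 337, -490, 57, 0, 0, 19.5], [1, 364, -530, 57, 0, 0, 19.5], [1, 390, -567, 57, 0, 0, 19.5], [1, 413, -601, 57, 0, 0, 19.5]]]' --squeeze 60

```text
time_s: 2.02
position: [0.5676, -0.0644, 0.3103]
tool_rot: [[0.999, 0.0, -0.039], [0.039, 0.0, 0.999], [0.0, -1.0, 0.0]]
ft_force: [0.7, 0.5, 0.0]
grip_width: 0.0002
```

Run:
```python
from h import *
o=env.observe()
for k in ("time_s","q","position","tool_rot","ft_force","grip_width"): print(k,np.round(o[k],3).tolist())
s=cam("side"); crop(s,180,50,460,470,1.4,"pics/s1.png")
w=cam("wrist"); cv2.imwrite("pics/w1.png",w["img"][:,:,::-1])
```

```text
time_s 2.017
q [-18.34, 22.17, 64.379, 0.005, 93.449, -110.593]
position [0.568, -0.064, 0.31]
tool_rot [[0.999, 0.0, -0.039], [0.039, 0.0, 0.999], [0.0, -1.0, 0.0]]
ft_force [0.687, 0.515, 0.003]
grip_width 0.0
```

View pics/s1.png

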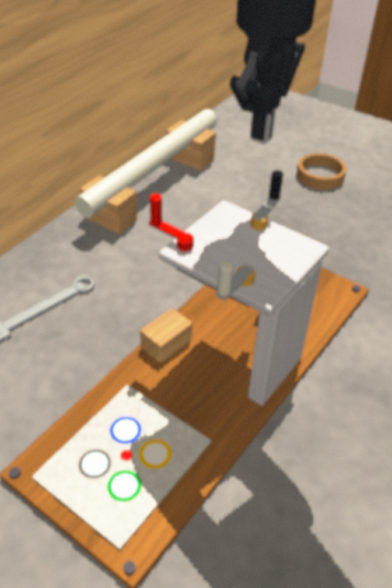

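View pics/w1.png

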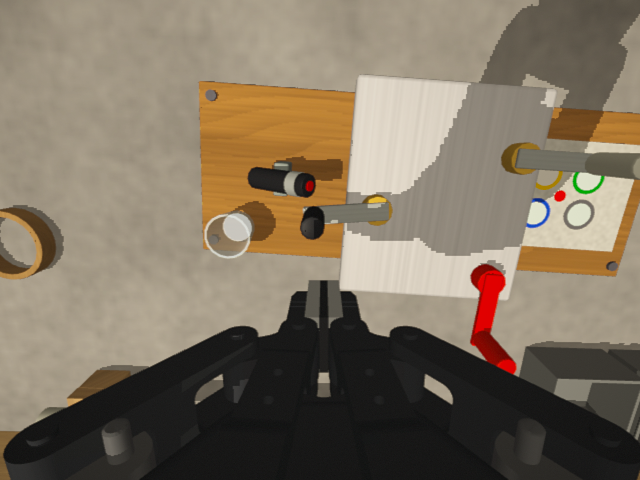

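```bash
cat >> h.py <<'E'
def way(axis,phis,sgn,base,yaw0,off=0.018,face=-1,lead=0):
    for p in phis:
        a=np.radians(p); t=sgn*np.array([-np.sin(a),np.cos(a)])
        c=np.array(axis)+.042*np.array([np.cos(a),np.sin(a)])-(off-lead)*t
        yaw=np.degrees(np.arctan2(face*t[1],face*t[0]))
        print(p,((c-np.array(base))*1000).round(1).tolist(),"yaw",round(yaw-yaw0,1))
E
python3 - <<'E'
from h import *
w=cam("wrist")
for u,v in((313,215),): print(ray(w,u,v,.246))
way((.5461,-.0362),[-87.7,-90,-95,-100,-105,-110,-115,-120,-125,-130,-135,-140,-145],-1,(.576,-.076),2.3)
E
```

```text
[ 0.53842187 -0.07448413  0.246     ]
-87.7 [-10.2, -1.4] yaw 0.0
-90 [-11.9, -2.2] yaw -2.3
-95 [-15.6, -3.6] yaw -7.3
-100 [-19.5, -4.7] yaw -12.3
-105 [-23.4, -5.4] yaw -17.3
-110 [-27.4, -5.8] yaw -22.3
-115 [-31.3, -5.9] yaw -27.3
-120 [-35.3, -5.6] yaw -32.3
-125 [-39.2, -4.9] yaw -37.3
-130 [-43.1, -3.9] yaw -42.3
-135 [-46.9, -2.6] yaw -47.3
-140 [-50.5, -1.0] yaw -52.3
-145 [-54.0, 1.0] yaw -57.3
```

Emit:
carry_out --targets '[[[1, 0, 0, 0, 0, 0, 0], [1, 0, 0, -20, 0, 0, 0], [1, 0, 0, -40, 0, 0, 0], [1, 0, 0, -60, 0, 0, 0], [1, 0, 0, -68, 0, 0, 0], [1, 0, 0, -68, 0, 0, 0], [1, -3, 0, -68, 0, 0, 0]]]'

```text
time_s: 2.75
position: [0.564, -0.0618, 0.2432]
tool_rot: [[0.999, 0.001, -0.041], [0.041, -0.0, 0.999], [0.001, -1.0, -0.0]]
ft_force: [1.1, 0.4, 0.3]
grip_width: -0.0002
```

Run:
```python
from h import *
o=env.observe()
for k in ("time_s","position","ft_force"): print(k,np.round(o[k],4).tolist())
w=cam("wrist"); cv2.imwrite("pics/w2.png",w["img"][:,:,::-1])
s=cam("side"); crop(s,250,100,450,250,3,"pics/s2.png")
```

```text
time_s 2.75
position [0.564, -0.0618, 0.2432]
ft_force [1.1315, 0.4405, 0.3311]
```

View pics/w2.png

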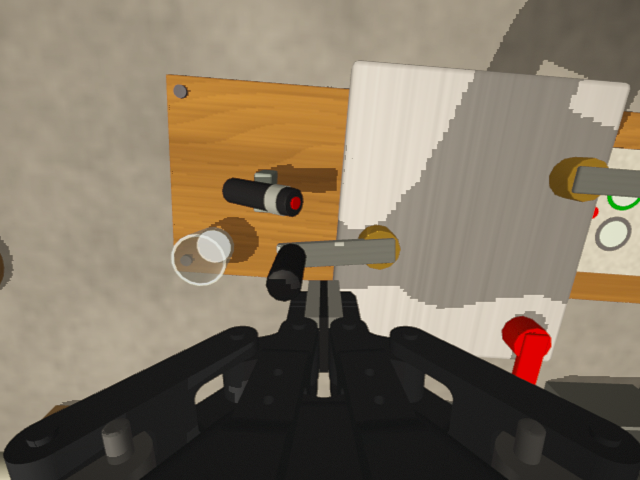

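View pics/s2.png

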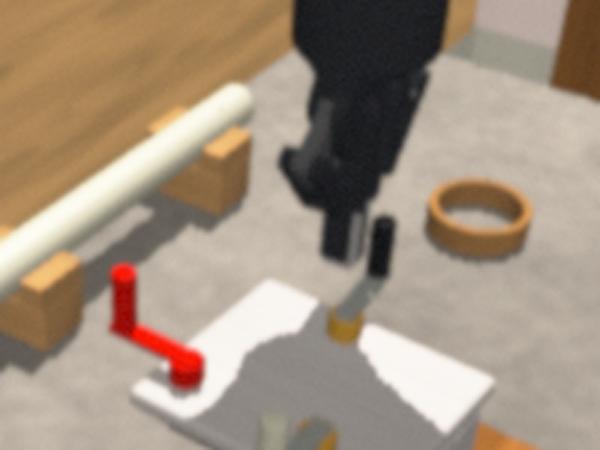

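Emit:
carry_out --targets '[[[1, 12, 0, 0, 0, 0, 0], [1, 12, -10, 0, 0, 0, 0], [1, 10, -15.5, 0, 0, 0, 0], [1, 5, -15.5, 0, 0, 0, 0], [1, 2, -15.5, 0, 0, 0, 0], [1, 0, -16, 0, 0, 0, -2.3], [1, -3.6, -17.6, 0, 0, 0, -7.3], [1, -7.5, -18.7, 0, 0, 0, -12.3], [1, -11.4, -19.4, 0, 0, 0, -17.3], [1, -15.4, -19.8, 0, 0, 0, -22.3], [1, -19.3, -19.9, 0, 0, 0, -27.3], [1, -23.3, -19.6, 0, 0, 0, -32.3], [1, -27.2, -18.9, 0, 0, 0, -37.3], [1, -31, -18, 0, 0, 0, -42.3], [1, -31, -18, 0, 0, 0, -42.3], [1, -31, -18, 0, 0, 0, -42.3]]]'

```text
time_s: 4.18
position: [0.5324, -0.0802, 0.2426]
tool_rot: [[0.767, 0.0, 0.641], [-0.641, 0.0, 0.767], [0.0, -1.0, 0.0]]
ft_force: [-0.7, 0.1, 0.2]
grip_width: -0.0
```

```bash
cat >> h.py <<'E'
T=np.array([.54762,.00882]); a_=np.radians(-1.9); RF=np.array([[np.cos(a_),-np.sin(a_)],[np.sin(a_),np.cos(a_)]])
def fx(w): return (np.array(w)[:2]-T)@RF
def spot(name=None):
    s=cam("side"); h=hsv(s).astype(int); m=((h[...,0]<6)|(h[...,0]>174))&(h[...,1]>120)&(h[...,2]>90)
    m[:320]=0; m[:,:190]=0; m[:,350:]=0
    b=max(blobs(m,4),key=lambda x:x[1][4]); p=ray(s,*b[0],.016)
    g=(h[...,0]>45)&(h[...,0]<85)&(h[...,1]>60); g[:320]=0; g[:,:190]=0;g[:,350:]=0
    e=ell(s,g); q=ray(s,*e[0],.016)
    print("side spot px",b,"fix",fx(p).round(4),"green px",np.round(e[0],1),np.round(e[1],1),fx(q).round(4),"need(mm)",((fx(q)-fx(p))*1000).round(1))
    if name: crop(s,180,150,460,450,2,name)
def st():
    o=env.observe()
    for k in ("time_s","position","ft_force"): print(k,np.round(o[k],4).tolist())
    r=np.array(o["tool_rot"]); print("yaw",np.degrees(np.arctan2(r[1,0],r[0,0])).round(1))
E
python3 - <<'E'
from h import *
st(); spot("pics/s3.png")
E
```

```text
time_s 4.1833
position [0.5324, -0.0802, 0.2426]
ft_force [-0.6582, 0.1399, 0.1516]
yaw -39.9
side spot px ((np.float64(259.58), np.float64(384.42)), [256, 381, 8, 7, 40]) fix [-0.0014  0.2279] green px [268.5 396.7] [21.7 24.7] [-0.0262  0.235 ] need(mm) [-24.9   7.1]
```

View pics/s3.png

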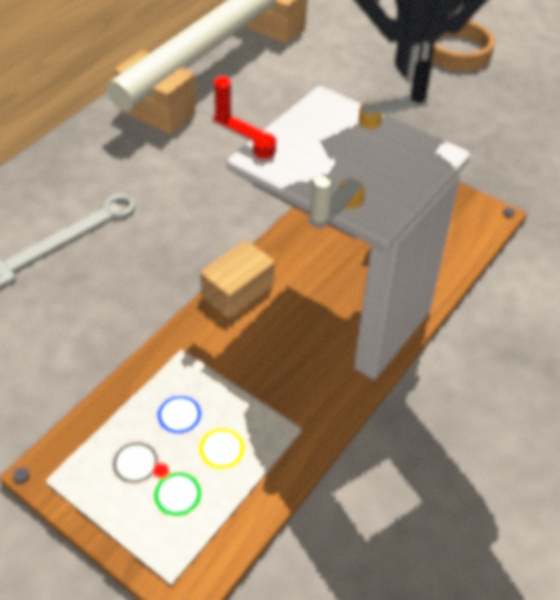

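Emit:
carry_out --targets '[[[1, -3.8, 1.3, 0, 0, 0, -5], [1, -7.4, 2.9, 0, 0, 0, -10], [1, -11.3, 5.2, 0, 0, 0, -15.5], [1, -11.3, 5.2, 0, 0, 0, -15.5], [1, -11.3, 5.2, 0, 0, 0, -15.5]]]'

```text
time_s: 4.65
position: [0.5216, -0.075, 0.2424]
tool_rot: [[0.569, 0.0, 0.822], [-0.822, 0.0, 0.569], [-0.0, -1.0, 0.0]]
ft_force: [-0.1, -0.3, 0.5]
grip_width: 0.0002
```

Run:
```python
from h import *
st(); spot()
```

```text
time_s 4.65
position [0.5216, -0.075, 0.2424]
ft_force [-0.1473, -0.3109, 0.4768]
yaw -55.3
side spot px ((np.float64(256.25), np.float64(388.22)), [253, 385, 8, 8, 40]) fix [-0.0017  0.2359] green px [268.4 396.6] [22.1 24.7] [-0.026  0.235] need(mm) [-24.3  -1. ]
```

Emit:
carry_out --targets '[[[1, 5, -7, 0, 0, 0, 0], [1, 10, -14, 0, 0, 0, 0], [1, 10, -14, 30, 0, 0, 0], [1, 10, -14, 60, 0, 0, 0], [1, 12, 0, 60, 0, 0, 7], [1, 14, 20, 60, 0, 0, 14], [1, 16, 40, 60, 0, 0, 21], [1, 16, 60, 60, 0, 0, 28], [1, 16, 85, 60, 0, 0, 35], [1, 16, 110, 60, 0, 0, 42], [1, 16, 135, 60, 0, 0, 49], [1, 16, 155, 60, 0, 0, 54], [1, 16, 172, 60, 0, 0, 54], [1, 16, 172, 60, 0, 0, 54], [1, 16, 172, 60, 0, 0, 54], [1, 16, 172, 40, 0, 0, 54], [1, 16, 172, 15, 0, 0, 54], [1, 16, 172, 0, 0, 0, 54], [1, 16, 172, 0, 0, 0, 54]]]'

```text
time_s: 6.28
position: [0.5369, 0.0955, 0.2392]
tool_rot: [[1.0, -0.006, 0.028], [-0.028, 0.0, 1.0], [-0.006, -1.0, -0.0]]
ft_force: [-0.2, 0.1, -0.2]
grip_width: 0.0003
```

Run:
```python
from h import *
st(); spot("pics/s4.png")
w=cam("wrist"); cv2.imwrite("pics/w4.png",w["img"][:,:,::-1])
way((.5091,.0551),[89,95,100,105,110,115,120,125,130,135,140,145],1,env.observe()["position"][:2],-1.3)
```

```text
time_s 6.2833
position [0.5369, 0.0955, 0.2392]
ft_force [-0.2067, 0.0521, -0.1649]
yaw -1.6
side spot px ((np.float64(256.25), np.float64(388.22)), [253, 385, 8, 8, 40]) fix [-0.0017  0.2359] green px [268.5 396.7] [22.4 24.8] [-0.0263  0.235 ] need(mm) [-24.6  -0.9]
89 [-10.2, 1.0] yaw 0.3
95 [-14.7, 2.7] yaw 6.3
100 [-18.5, 3.8] yaw 11.3
105 [-22.5, 4.5] yaw 16.3
110 [-26.4, 4.9] yaw 21.3
115 [-30.4, 4.9] yaw 26.3
120 [-34.4, 4.7] yaw 31.3
125 [-38.3, 4.0] yaw 36.3
130 [-42.2, 3.0] yaw 41.3
135 [-46.0, 1.7] yaw 46.3
140 [-49.6, 0.1] yaw 51.3
145 [-53.1, -1.9] yaw 56.3
```

View pics/s4.png

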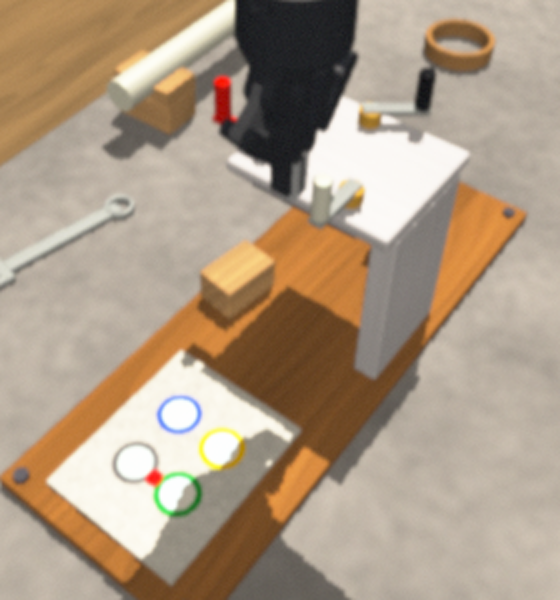

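View pics/w4.png

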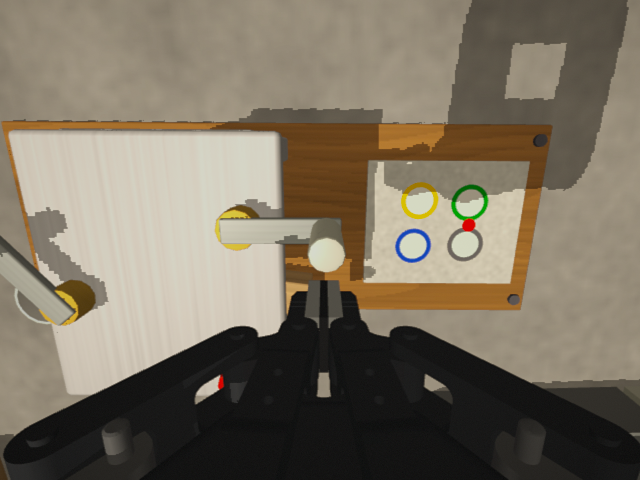

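Emit:
carry_out --targets '[[[1, -5, 0, 0, 0, 0, 0], [1, -8, 0, 0, 0, 0, 0], [1, -11, 0, 0, 0, 0, 0], [1, -15, 1.5, 0, 0, 0, 6], [1, -19, 2.5, 0, 0, 0, 11], [1, -23, 3.5, 0, 0, 0, 16], [1, -27, 4, 0, 0, 0, 21], [1, -31, 4, 0, 0, 0, 26], [1, -35, 3.5, 0, 0, 0, 31], [1, -39, 3, 0, 0, 0, 36], [1, -43, 2, 0, 0, 0, 41], [1, -43, 2, 0, 0, 0, 41], [1, -43, 2, 0, 0, 0, 41]]]'

```text
time_s: 7.47
position: [0.4945, 0.0988, 0.2429]
tool_rot: [[0.774, 0.001, -0.634], [0.634, -0.0, 0.774], [0.001, -1.0, -0.001]]
ft_force: [0.0, 0.6, 0.8]
grip_width: 0.0003
```

Run:
```python
from h import *
st(); spot("pics/s5.png")
```

```text
time_s 7.4667
position [0.4945, 0.0988, 0.2429]
ft_force [0.0425, 0.63, 0.8301]
yaw 39.3
side spot px ((np.float64(266.0), np.float64(395.35)), [263, 393, 7, 6, 34]) fix [-0.0217  0.2356] green px [268.4 396.6] [22.2 24.6] [-0.0259  0.2349] need(mm) [-4.2 -0.7]
```

View pics/s5.png

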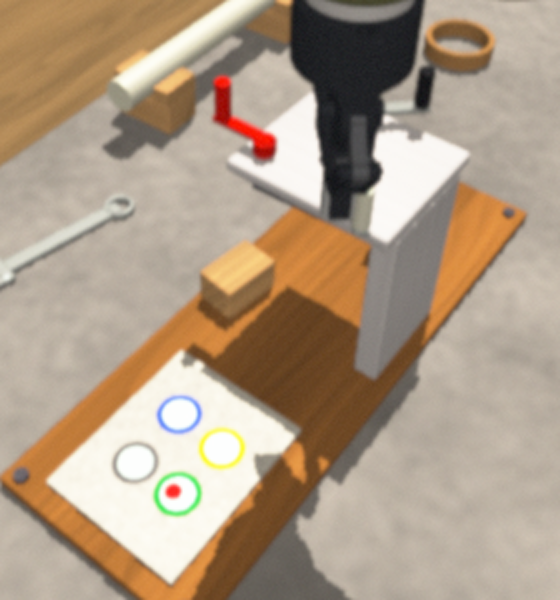

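Emit:
carry_out --targets '[[[1, -3.6, -1.2, 0, 0, 0, 4.5], [1, -6.6, -2.5, 0, 0, 0, 9], [1, -6.6, -2.5, 0, 0, 0, 9], [1, -6.6, -2.5, 0, 0, 0, 9]]]'

```text
time_s: 7.85
position: [0.488, 0.0962, 0.2424]
tool_rot: [[0.666, -0.0, -0.746], [0.746, -0.0, 0.666], [-0.0, -1.0, -0.0]]
ft_force: [-0.1, 0.1, 0.1]
grip_width: 0.0
```

Run:
```python
from h import *
st(); spot()
```

```text
time_s 7.85
position [0.488, 0.0962, 0.2424]
ft_force [-0.076, 0.1232, 0.1212]
yaw 48.2
side spot px ((np.float64(268.23), np.float64(396.57)), [265, 394, 7, 6, 35]) fix [-0.0258  0.2351] green px [268.4 396.6] [22.2 24.6] [-0.0259  0.2349] need(mm) [-0.2 -0.1]
```

Emit:
carry_out --targets '[[[1, 5, 6, 0, 0, 0, 0], [1, 10, 12, 0, 0, 0, 0], [1, 10, 12, 30, 0, 0, 0], [1, 10, 12, 60, 0, 0, 0], [1, 20, 10, 60, 0, 0, -7], [1, 30, 0, 60, 0, 0, -14], [1, 40, -10, 60, 0, 0, -21], [1, 50, -20, 60, 0, 0, -28], [1, 60, -30, 60, 0, 0, -35], [1, 75, -40, 60, 0, 0, -42], [1, 90, -50, 60, 0, 0, -49], [1, 105, -60, 60, 0, 0, -56], [1, 120, -70, 60, 0, 0, -63], [1, 135, -78, 60, 0, 0, -70], [1, 147, -78, 60, 0, 0, -77], [1, 147, -78, 60, 0, 0, -84], [1, 147, -78, 60, 0, 0, -91], [1, 147, -78, 60, 0, 0, -98], [1, 147, -78, 60, 0, 0, -105], [1, 147, -78, 60, 0, 0, -112]]]'

```text
time_s: 9.57
position: [0.6355, 0.019, 0.3019]
tool_rot: [[0.44, -0.0, 0.898], [-0.898, 0.0, 0.44], [-0.0, -1.0, -0.0]]
ft_force: [-0.2, -0.1, -0.2]
grip_width: -0.0002
```

Run:
```python
from h import *
st(); spot("pics/s6.png")
```

```text
time_s 9.5667
position [0.6355, 0.019, 0.3019]
ft_force [-0.2227, -0.1355, -0.2479]
yaw -63.9
side spot px ((np.float64(267.98), np.float64(396.36)), [264, 393, 9, 8, 55]) fix [-0.0252  0.235 ] green px [268.2 396.5] [22.6 25. ] [-0.0257  0.2351] need(mm) [-0.4  0. ]
```

View pics/s6.png

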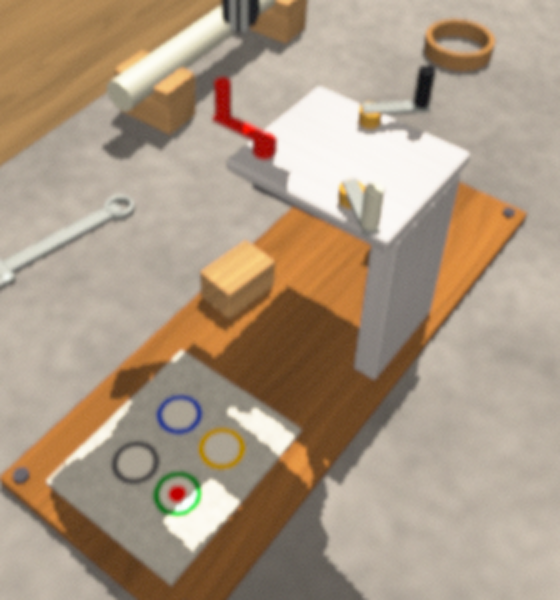

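Emit:
carry_out --targets '[[[1, 0, -2, 0, 0, 0, -7], [1, 0, -2, 0, 0, 0, -14], [1, 0, -2, 0, 0, 0, -21], [1, 0, -2, 0, 0, 0, -28], [1, 0, -2, -20, 0, 0, -28], [1, 0, -2, -40, 0, 0, -28], [1, 0, -2, -60, 0, 0, -28], [1, 0, -2, -60, 0, 0, -28]]]'

```text
time_s: 10.28
position: [0.6341, 0.017, 0.238]
tool_rot: [[-0.025, -0.007, 1.0], [-1.0, 0.001, -0.025], [-0.001, -1.0, -0.007]]
ft_force: [-0.5, -0.4, -0.1]
grip_width: -0.0002
```

Run:
```python
from h import *
st()
w=cam("wrist"); cv2.imwrite("pics/w7.png",w["img"][:,:,::-1])
way((.5939,.0473),[-2,5,10,15,20,25,30,35,40,45,50,55,60,65,68,70],1,(.6355,.0165),-91.9)
```

```text
time_s 10.2833
position [0.6341, 0.017, 0.238]
ft_force [-0.5328, -0.3859, -0.117]
yaw -91.4
-2 [-0.3, 11.3] yaw -0.1
5 [1.8, 16.5] yaw 6.9
10 [2.9, 20.4] yaw 11.9
15 [3.6, 24.3] yaw 16.9
20 [4.0, 28.3] yaw 21.9
25 [4.1, 32.2] yaw 26.9
30 [3.8, 36.2] yaw 31.9
35 [3.1, 40.1] yaw 36.9
40 [2.1, 44.0] yaw 41.9
45 [0.8, 47.8] yaw 46.9
50 [-0.8, 51.4] yaw 51.9
55 [-2.8, 54.9] yaw 56.9
60 [-5.0, 58.2] yaw 61.9
65 [-7.5, 61.3] yaw 66.9
68 [-9.2, 63.0] yaw 69.9
70 [-10.3, 64.1] yaw 71.9
```

View pics/w7.png

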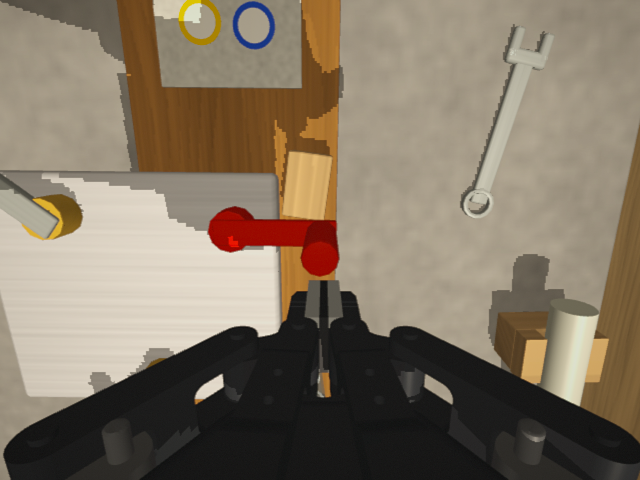

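Emit:
carry_out --targets '[[[1, 0, 6, 0, 0, 0, 0], [1, 0, 11, 0, 0, 0, 0], [1, 2, 16.5, 0, 0, 0, 7], [1, 3, 20.5, 0, 0, 0, 12], [1, 3.5, 24.5, 0, 0, 0, 17], [1, 4, 28.5, 0, 0, 0, 22], [1, 4, 32.5, 0, 0, 0, 27], [1, 4, 36.5, 0, 0, 0, 32], [1, 3, 40, 0, 0, 0, 37], [1, 2, 44, 0, 0, 0, 42], [1, 1, 48, 0, 0, 0, 47], [1, -1, 51.5, 0, 0, 0, 52], [1, -3, 55, 0, 0, 0, 57], [1, -5, 58, 0, 0, 0, 62], [1, -7.5, 61.3, 0, 0, 0, 67], [1, -7.5, 61.3, 0, 0, 0, 67], [1, -7.5, 61.3, 0, 0, 0, 67]]]'

```text
time_s: 11.75
position: [0.6277, 0.0782, 0.2435]
tool_rot: [[0.909, 0.002, 0.417], [-0.417, -0.0, 0.909], [0.002, -1.0, 0.001]]
ft_force: [-0.4, 0.3, -0.8]
grip_width: 0.0002
```

Run:
```python
from h import *
st();spot("pics/s8.png")
```

```text
time_s 11.75
position [0.6277, 0.0782, 0.2435]
ft_force [-0.3925, 0.2602, -0.7671]
yaw -24.6
side spot px ((np.float64(268.14), np.float64(396.5)), [264, 393, 9, 8, 58]) fix [-0.0256  0.2351] green px [268.3 396.6] [22.6 25.2] [-0.0259  0.235 ] need(mm) [-0.3 -0.1]
```

View pics/s8.png

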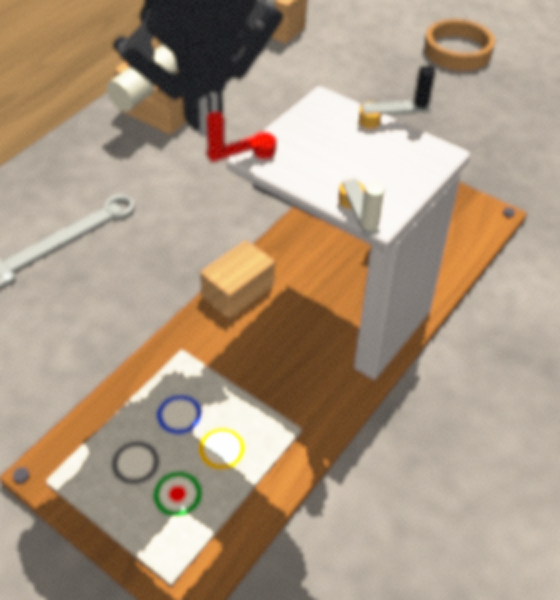

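Emit:
carry_out --targets '[[[1, -0.9, 0.4, 0, 0, 0, 1], [1, -1.8, 0.8, 0, 0, 0, 2], [1, -2.7, 1.1, 0, 0, 0, 3], [1, -3.6, 1.4, 0, 0, 0, 4], [1, -3.6, 1.4, 0, 0, 0, 4]]]'

```text
time_s: 12.22
position: [0.6243, 0.0789, 0.2426]
tool_rot: [[0.937, 0.002, 0.35], [-0.35, -0.0, 0.937], [0.002, -1.0, 0.001]]
ft_force: [5.1, 0.9, 0.4]
grip_width: -0.0001
```

Run:
```python
from h import *
st()
```

```text
time_s 12.2167
position [0.6243, 0.0789, 0.2426]
ft_force [5.0626, 0.9089, 0.3925]
yaw -20.5
```

Emit:
carry_out --targets '[[[1, -0.7, 0.3, 0, 0, 0, 0], [1, -1.4, 0.6, 0, 0, 0, 0], [1, -1.4, 0.6, 0, 0, 0, 0]]]'

```text
time_s: 12.47
position: [0.624, 0.079, 0.2427]
tool_rot: [[0.936, 0.005, 0.351], [-0.351, -0.001, 0.936], [0.005, -1.0, 0.001]]
ft_force: [10.7, -1.0, -1.3]
grip_width: -0.0002
```

Run:
```python
from h import *
st();spot()
```

```text
time_s 12.4667
position [0.624, 0.079, 0.2427]
ft_force [10.6889, -0.9809, -1.3251]
yaw -20.6
side spot px ((np.float64(268.14), np.float64(396.5)), [264, 393, 9, 8, 58]) fix [-0.0256  0.2351] green px [268.3 396.6] [22.6 25.2] [-0.0259  0.235 ] need(mm) [-0.3 -0.1]
```

Emit:
carry_out --targets '[[[1, 7, -3, 0, 0, 0, 0], [1, 15, -6, 0, 0, 0, 0], [1, 22, -8, 0, 0, 0, 0], [1, 22, -8, 30, 0, 0, 0], [1, 22, -8, 60, 0, 0, 0], [1, 5, -40, 90, 0, 0, 0], [1, -10, -80, 110, 0, 0, 0], [1, -25, -120, 120, 0, 0, 0], [1, -40, -160, 120, 0, 0, 0], [1, -60, -195, 120, 0, 0, 0], [1, -80, -230, 120, 0, 0, 0], [1, -80, -260, 120, 0, 0, 0], [1, -80, -290, 120, 0, 0, 0], [1, -80, -290, 120, 0, 0, 0], [1, -80, -290, 120, 0, 0, 0]]]'

```text
time_s: 13.77
position: [0.5421, -0.2118, 0.3617]
tool_rot: [[0.936, -0.002, 0.353], [-0.353, 0.001, 0.936], [-0.002, -1.0, 0.001]]
ft_force: [0.5, 0.5, 0.5]
grip_width: 0.0003
```

Run:
```python
from h import *
st();spot("pics/s9.png")
d=cam("top"); crop(d,190,210,470,345,2.8,"pics/t9.png")
```

```text
time_s 13.7667
position [0.5421, -0.2118, 0.3617]
ft_force [0.4805, 0.4643, 0.5025]
yaw -20.7
side spot px ((np.float64(268.08), np.float64(396.54)), [265, 394, 7, 6, 37]) fix [-0.0256  0.2352] green px [268.4 396.7] [22.4 24.7] [-0.0261  0.2351] need(mm) [-0.5 -0.1]
```

View pics/s9.png

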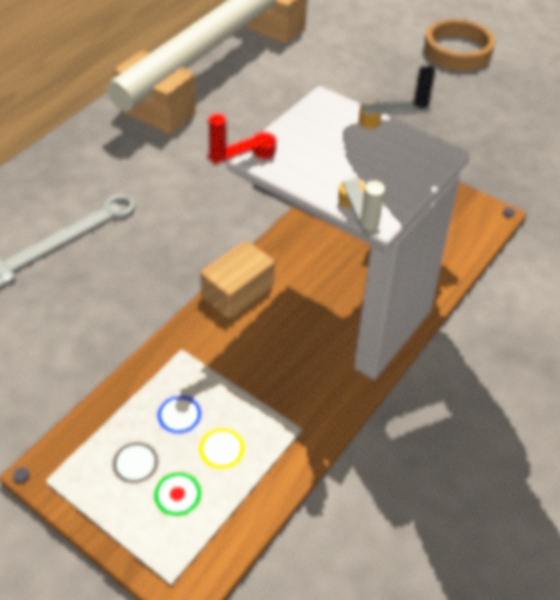

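View pics/t9.png

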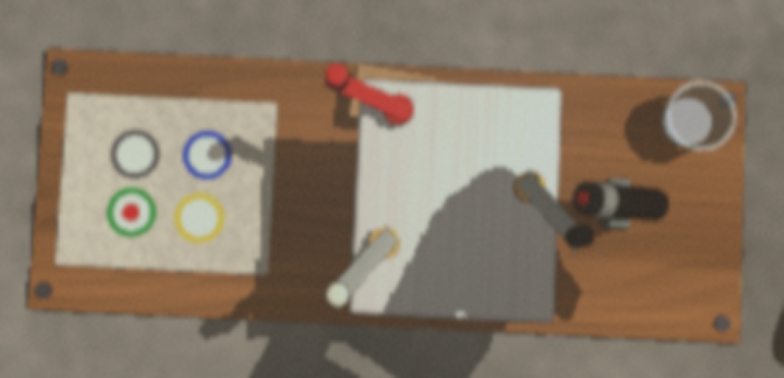

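Run:
```python
from h import *
d=cam("top")
p=fx(ray(d,337/2.8+189.7,74/2.8+209.7,.246)); v=p-np.array([.045,.04]); print(p,np.degrees(np.arctan2(v[1],v[0])),np.linalg.norm(v))
s=cam("side"); p=fx(ray(s,217/2+179.75,118/2+149.75,.246)); v=p-np.array([.045,.04]); print(p,np.degrees(np.arctan2(v[1],v[0])))
```

```text
[0.05969176 0.07872207] 69.22246766254231 0.04141553004334601
[0.05663968 0.07894896] 73.3615229415952
```

The top view puts the lever at about 69°, and its stop is at 68.75°. The spot is still centred, so I'm handing the job in.

Run:
```python
from h import *
print(env.close_job())
```

```text
the job is handed in; nothing more can be done
None
```

The red spot is inside the green ring and the red lever is locked against its stop. I handed the job in at about 14 s of the 58 s allowed.

- **Aiming:** I pushed the black knob about 58° clockwise, then the white knob about 50° counter-clockwise, each with one small correction after measuring the spot. The spot was within 0.5 mm of the ring's centre before I touched the lever.
- **Locking:** I pushed the red lever counter-clockwise until it stopped moving and the force rose to about 11 N.
- **Last checks, arm clear:** The spot is still within 0.5 mm of the ring's centre in the side view, and looks centred in the top view. The lever reads 69° from the top camera and 73° from the side one; its stop is at 68.75°. I put the 4° difference down to the side camera's offset of a few millimetres.
- **Cup and block:** The cup (top view) and the pine block (side view) look unmoved; I judged this by eye.

One slip: the first long move stopped about 14 mm short, so the closed fingers came down out of line beside the black knob. I backed off and lined up again before pushing; the force there was about 1 N.

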